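Point out the lilac mix

ROBOT

A 6-joint arm with a two-finger parallel gripper is mounted at the origin on a cart in front of the work surface, level with it; the furniture and walls round the work are solid. World frame = base frame: x ahead of the robot, y to its left, z up, the work surface at z = 0. Lengths are in m, angles in rad, forces in N, time in s.
With the tool pointing down it reaches from about 0.275 to 0.725 m from the base axis. Payload 5.6 kg.
Tool frame: the origin (TCP) lies between the finger pads, 19 mm behind the fingertips; this is the grasp point; z points along the fingers, y is the line along which they close (so a half turn about z gives the same grasp; the last joint's range is limited). The gripper opens to 85 mm and grips with 20 to 120 N. Pads are 22 mm wide; open, the fingers measure 114 mm over their backs; the gripper's body (76 mm by 85 mm) begins 54 mm behind the grasp point. The pads swing forward as they close: fully open they stand 13 mm farther back than shut.
Start: joints at [-1.014, 0.255, 0.108, 0, -1.424, -0.285], TCP at [0.148, -0.53, 0.25] pointing down, gripper open.
Joint ranges: [-2.95, 2.95], [-1.21, 1.97], [-1.09, 1.5], [-2.87, 1.71], [-2.94, -0.07], [-3.05, 3.05]. Speed limits (rad/s): [2.57, 2.57, 3.14, 3.14, 3.14, 3.14].

INTERFACE

Orientations are given as a unit quaternion [w, x, y, z].
In Python, from workcell import ctrl, vision, order, finder gives the robot as it stands.
- The arm moves only by the shell command python3 -m pendant 'ROWS'. ROWS is JSON, a list of rows, each a list of 3 entries, a list of its own where there are three numbers: the turn, a rotation vector about the world's x, y, z in units of 6 degrees (1.0 is 6 degrees), then the shift along the world's x, y, z in units of 40 mm (1.0 is 40 mm), then the finger opening in mm, from 0 to 85.4. A call has 1 to 20 rows; each row shifts and turns the commanded pose from where the row before left it; what a row does not reach is not made up. A row lasts 1/12 s, in which the tool goes at most 41.7 mm and 7.16 degrees, less where a joint would pass 70% of its speed; a pose out of reach is approached as far as the arm can. A call is refused whole if a number of a shift passes 1 or a number of a turn 1, either way. A call with a gripper value outside its range is refused whole. The fingers move at their own pace and stop on an object; the grip force is fixed at half the most. Time passes only in rows, so rows that do not move let the fingers close. It gives the time, the measured TCP pose, the force, the opening and the grip force at its end, in the units of the state.
- ctrl.observe(): the state, without advancing time (a new reading comes with each control period).
- vision.capture(name): name is "scene" or "top" or "wrist"; returns a dict with "color" (420x560x3 uint8, red, green, blue), "fx", "fy", "cx", "cy" (pixels), "k1" (the pictures are not rectified: a ray, as slopes to the right and down, at radius r is drawn at 1 + k1 r^2 times it, then the intrinsics apply), "extrinsics" (4x4, takes a point from world to camera coordinates); the wrist camera has in their place "tool_from_camera" (4x4, takes a point from camera to tool coordinates, whose origin is the TCP and whose axes are the flange's). Camera axes: x right, y down, z forward; pixel columns grow to the right and rows downward; lengths in m; the calibration is good to about 2 mm. A picture is of the moment at which its call begins: read the wrist's pose just before it. There is no depth.
- order.hand_in(): hands the job in; it is judged then, once.
Trained networks look in the newest picture that a camera, given by its name, has taken for a name from the list of things; names that differ only in an ending like _2 or _b are one class to them, and where a whole thing is asked for, a point or a joint stands for the part that bears it (a point fixed in the world has none). Each returns a list of dicts, best first, with "p" (0 to 1); they miss things now and then, are a little off and sometimes report something else, mostly with a low value. They report only what shows in the picture. A call takes as long as a camera call.
- finder.recognise(query, camera): "centre" ([column, row] in pixels, amid what is visible of it).
- finder.place_of(query, camera): "centre" ([column, row] in pixels: a listed point, or the origin of a listed thing).
The state is a dict: "time": time; "joint_positions": joint angles; "qvel": joint speeds; "joint_efforts": joint torques, N m; "position": TCP position; "eef_rot": TCP orientation; "force": force on the tool from outside, world axes, zero at the start; "moment": the same for the moment, N m; "finger_gap": finger opening in m; "finger_force": force on a finger pad.
Only numpy, scipy, OpenCV 4.12 (cv2) and the standard library are available. Lean on these libraries where they do the work, as an engineer would, in place of code of your own. Each camera call takes 0.05 s, during which the arm holds its last target. There are 200 camera calls.

TASK

Show the apprentice how to mix lilac by pointing from straight above, with the fingertips a centimetre or two above the spot and touching nothing: first at the middle of the lid of the jar of pink powder, then at the lid of the jar of blue powder, then at the round well of the white porcelain slab, staying at each for two full seconds. Do not point at any of the other jars or go down close over them on the way. Afterwards raise the hand so that the fingers are a good 25 cm above the bench; nothing on the bench, the lamp included, may be touched or moved.

Things in the scene. Friction and masses are not known exactly. Their poses are not given: they have to be found in the camera images.
- pink_jar: small glass jar with screw lid, pink powder seen through its side, white lid 45 mm across; 46 mm wide and 58 mm high over the lid, upright. Origin: centre of the underside; z up, so the middle of the lid top is 58 mm above it
- blue_jar: small glass jar with screw lid, blue powder seen through its side, light grey lid 49 mm across; 50 mm wide and 52 mm high over the lid, upright. Origin: centre of the underside; z up, so the middle of the lid top is 52 mm above it
- yellow_jar: small glass jar with screw lid, pale yellow powder seen through its side, black lid 41 mm across; 42 mm wide and 58 mm high over the lid, upright. Origin: centre of the underside; z up, so the middle of the lid top is 58 mm above it; not part of the mix
- brown_jar: small glass jar with screw lid, grey-brown powder seen through its side, black lid 41 mm across; 42 mm wide and 52 mm high over the lid, upright. Origin: centre of the underside; z up, so the middle of the lid top is 52 mm above it; not part of the mix
- grey_jar: small glass jar with screw lid, light grey powder seen through its side, white lid 45 mm across; 46 mm wide and 52 mm high over the lid, upright. Origin: centre of the underside; z up, so the middle of the lid top is 52 mm above it; not part of the mix
- mixing_slab: white porcelain slab, 122 (x) x 148 (y) x 29 mm, lying flat, with one round paint well in its top. Origin: centre of the underside, z up
- well (a point): centre of the slab's round well, at the level of the slab's top face (29 mm above the bench)
- gilt_pot: bystander: little white porcelain pot with a cork, 42 mm wide, 46 mm high; origin: centre of underside
- tape_roll: bystander: black tape roll lying flat, 80 mm across, 24 mm high; origin: centre of underside
- burnisher: bystander: wooden burnisher, 149 mm long (along its y), 13 mm thick, lying flat; origin: middle of underside
- brush: bystander: brown paint brush, 173 mm long (along its y), 12 mm thick, lying near the front edge; origin: middle of underside
- tile: bystander: white glazed test tile with colour strokes, 70 x 70 x 9 mm; origin: centre of underside
- eraser: bystander: dark eraser, 20 x 44 x 15 mm; origin: centre of underside
- lamp_shade (a point): obstacle: centre of the rim of the grey bench lamp's shade (128 mm across, about 100 mm high above this point), which hangs about half a metre above the bench, behind the work and to the right of the jars; the wrist and forearm can hit it when swinging across with the arm stretched out, so cross in front of it with the arm drawn in

How it is judged:
By the outcome, as a careful person would: the job done as asked, in the order asked, and still so for the second after the job is handed in, with the robot touching nothing.
It also fails if it takes over 58 s, if anything falls off the work surface, if the arm or the gripper's body presses on something with over 40 N, if the wrist force passes 120 N, or if a joint passes its speed limit or range.

## Working session

There is one attempt and no reset: what is moved stays moved. The work goes in short steps, Python scripts to look and compute and a shell command to move; the robot and the scene stay as the last step left them, time stands still between calls to the robot, and variables do not carry over. Pictures are saved under pics/ and viewed, at most 10 in all, crops included, and the job is handed in when it is done.

```bash
mkdir -p pics; cat > h.py <<'E'
import numpy as np, cv2
from workcell import ctrl, vision, order, finder
from scipy.spatial.transform import Rotation as R
def ray(c,uv,st=None):
    x=np.array([(uv[0]-c["cx"])/c["fx"],(uv[1]-c["cy"])/c["fy"]]); s=x.copy()
    for _ in range(20): s=x/(1+c["k1"]*(s@s))
    d=np.r_[s,1.]
    if "extrinsics" in c: T=np.linalg.inv(np.array(c["extrinsics"]))
    else:
        q=st["eef_rot"]; W=np.eye(4); W[:3,:3]=R.from_quat([q[1],q[2],q[3],q[0]]).as_matrix(); W[:3,3]=st["position"]
        T=W@np.array(c["tool_from_camera"])
    return T[:3,3],T[:3,:3]@d
def at(c,uv,z,st=None):
    o,d=ray(c,uv,st); return o+d*(z-o[2])/d[2]
E
python3 - <<'E'
from h import *
st=ctrl.observe(); print(st["time"],st["position"],st["eef_rot"],st["finger_gap"])
H=dict(pink_jar=.058,blue_jar=.052,yellow_jar=.058,brown_jar=.052,grey_jar=.052,mixing_slab=.029,well=.029,gilt_pot=.046,tape_roll=.024,lamp_shade=.5)
for cam in("top","scene"):
    c=vision.capture(cam); cv2.imwrite(f"pics/{cam}0.png",c["color"][:,:,::-1])
    o,_=ray(c,(280,210)); print(cam,o.round(2))
    for n in H:
        z={"well":.029,"lamp_shade":.5}.get(n,0)
        for r in finder.place_of(n,cam)[:2]: print(n,round(r["p"],2),np.round(r["centre"]),at(c,r["centre"],z).round(3))
E
```

```text
0.0 [ 0.14758069 -0.52932752  0.24908816] [-1.50787679e-04 -1.35423038e-01  9.90787388e-01  9.64561938e-04] 0.08515260893772181
top [ 0.38 -0.08  1.7 ]
pink_jar 0.64 [257. 206.] [ 0.587 -0.019  0.   ]
blue_jar 0.57 [216. 204.] [0.595 0.127 0.   ]
yellow_jar 0.55 [240. 231.] [0.494 0.044 0.   ]
brown_jar 0.62 [189. 235.] [0.482 0.225 0.   ]
grey_jar 0.54 [179. 199.] [0.613 0.263 0.   ]
mixing_slab 0.91 [334. 243.] [ 0.449 -0.293  0.   ]
well 0.96 [336. 243.] [ 0.446 -0.294  0.029]
gilt_pot 0.61 [264. 159.] [ 0.756 -0.046  0.   ]
tape_roll 0.74 [232. 158.] [0.761 0.07  0.   ]
lamp_shade 0.92 [324. 105.] [ 0.789 -0.216  0.5  ]
scene [-0.35  0.51  0.97]
pink_jar 0.62 [195. 376.] [0.376 0.312 0.   ]
pink_jar 0.57 [255. 286.] [0.584 0.003 0.   ]
blue_jar 0.7 [219. 296.] [0.613 0.121 0.   ]
yellow_jar 0.75 [257. 311.] [0.486 0.053 0.   ]
yellow_jar 0.43 [272. 103.] [ 2.163 -1.073  0.   ]
brown_jar 0.67 [208. 336.] [0.479 0.223 0.   ]
brown_jar 0.41 [218. 268.] [0.74  0.058 0.   ]
grey_jar 0.53 [179. 318.] [0.592 0.266 0.   ]
mixing_slab 0.22 [156. 299.] [0.712 0.296 0.   ]
gilt_pot 0.47 [240. 259.] [ 0.738 -0.027  0.   ]
tape_roll 0.53 [218. 267.] [0.741 0.059 0.   ]
lamp_shade 0.59 [274. 104.] [ 0.844 -0.257  0.5  ]
lamp_shade 0.47 [222. 264.] [0.18  0.281 0.5  ]
```

View pics/top0.png

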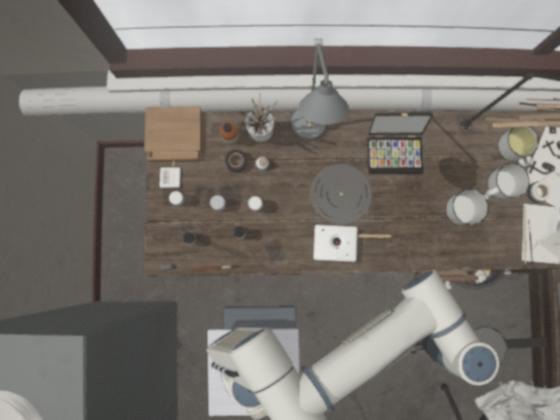

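View pics/scene0.png

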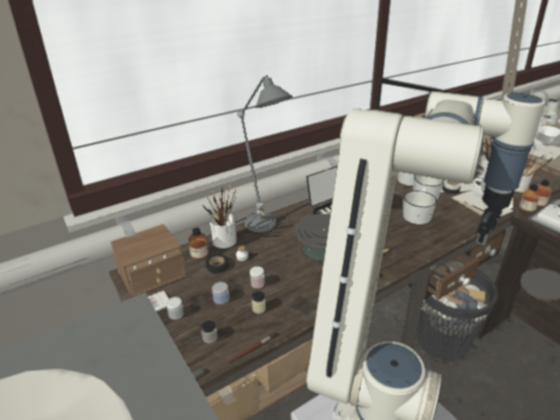

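The top view shows the grey jar's lid at (176,198), blue at (217,202), pink at (256,203) and the well at (336,242), with a banding wheel behind the slab at (341,192) and the lamp at (324,100). The scene view agrees: pink at (257,277), blue at (220,293). I'll cross with the arm drawn in and close the fingers on the way.

```bash
python3 -m pendant '[[[0,0,0],[0.2,0.3,0],0],[[0,0,0],[0.4,0.65,0],0],[[0,0,0],[0.44,0.7,0.1],0],[[0,0,0],[0.44,0.7,0.1],0],[[0,0,0],[0.44,0.7,0.1],0],[[0,0,0],[0.44,0.7,0],0],[[0,0,0],[0.44,0.7,0],0],[[0,0,0],[0.44,0.7,0],0],[[0,0,0],[0.44,0.7,0],0],[[0,0,0],[0.44,0.7,0],0],[[0,0,0],[0.44,0.7,0],0],[[0,0,0],[0.44,0.7,0],0],[[0,0,0],[0.44,0.7,0],0],[[0,0,0],[0.44,0.7,0],0],[[0,0,0],[0.44,0.7,0],0],[[0,0,0],[0.44,0.7,0],0],[[0,0,0],[0.3,0.4,0],0],[[0,0,0],[0,0,0],0],[[0,0,0],[0,0,0],0]]'
python3 - <<'E'
from h import *
st=ctrl.observe(); print(st["time"],st["position"],st["eef_rot"],st["finger_gap"])
c=vision.capture("wrist"); cv2.imwrite("pics/w1.png",c["color"][:,:,::-1]); print(c["tool_from_camera"],c["fx"],c["cx"],c["cy"],c["k1"])
for n in("pink_jar","blue_jar","grey_jar","yellow_jar"):
    for r in finder.place_of(n,"wrist")[:2]: print(n,round(r["p"],2),np.round(r["centre"]),at(c,r["centre"],0,st).round(3))
E
```

```text
time: 2.68
position: [0.4304, -0.0831, 0.2618]
eef_rot: [-0.0, -0.136, 0.991, -0.0]
force: [0.8, -0.2, -0.4]
finger_gap: -0.0003
finger_force: 0.0
2.6833 [ 0.43036468 -0.08305656  0.26180146] [-2.85503641e-04 -1.36472632e-01  9.90643800e-01 -2.37841848e-05] -0.0002668879946895312
[[-6.62469316e-04 -9.57646457e-01 -2.87945870e-01  7.39323117e-02]
 [ 9.99999736e-01 -5.48479559e-04 -4.76546634e-04  5.77848061e-04]
 [ 2.98430772e-04 -2.87946109e-01  9.57646568e-01 -1.23176373e-01]
 [ 0.00000000e+00  0.00000000e+00  0.00000000e+00  1.00000000e+00]] 368.0580004146597 285.8563824869214 205.83921020468725 -0.03849259988972856
grey_jar 0.94 [505. 375.] [0.615 0.265 0.   ]
yellow_jar 0.65 [376. 247.] [0.49  0.041 0.   ]
yellow_jar 0.26 [496. 167.] [0.367 0.134 0.   ]
```

View pics/w1.png

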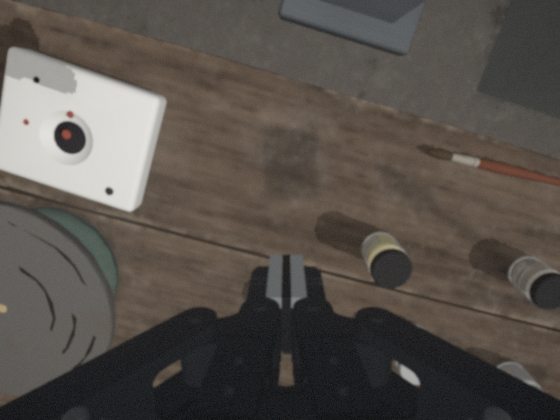

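The wrist view shows the well at (70,137), the yellow jar's black lid at (390,267) and the closed fingertips at about (286,257). The gripper hides pink and blue, so I'll shift right and forward to see them beside the fingers.

```bash
python3 -m pendant '[[[0,0,0],[0.3,-0.2,0],0],[[0,0,0],[0.5,-0.3,0],0],[[0,0,0],[0.6,-0.35,0],0],[[0,0,0],[0.6,-0.35,0],0],[[0,0,0],[0.4,-0.2,0],0],[[0,0,0],[0.1,0,0],0],[[0,0,0],[0,0,0],0]]'
cat > look.py <<'E'
from h import *
import sys
st=ctrl.observe(); print(st["time"],st["position"].round(4) if hasattr(st["position"],"round") else st["position"])
c=vision.capture("wrist"); cv2.imwrite(sys.argv[1],c["color"][:,:,::-1])
for n in sys.argv[2:]:
    for r in finder.place_of(n,"wrist")[:2]: print(n,round(r["p"],2),np.round(r["centre"]),at(c,r["centre"],.029 if n=="well" else 0,st).round(3))
T=np.linalg.inv(np.array(c["tool_from_camera"]))
for p in [(.011,0,.019),(-.011,0,.019),(.011,0,.032),(-.011,0,.032),(.011,0,.006)]:
    q=T[:3,:3]@p+T[:3,3]; s=q[:2]/q[2]; s*=1+c["k1"]*(s@s); print(p,(s*[c["fx"],c["fy"]]+[c["cx"],c["cy"]]).round())
E
python3 look.py pics/w2.png pink_jar blue_jar yellow_jar grey_jar mixing_slab well
```

```text
time: 3.52
position: [0.5303, -0.1407, 0.2612]
eef_rot: [-0.001, -0.135, 0.991, 0.0]
force: [-1.2, 0.0, 0.3]
finger_gap: 0.0003
finger_force: 0.0
3.5167 [ 0.5303 -0.1407  0.2612]
pink_jar 0.95 [381. 249.] [ 0.59  -0.012  0.   ]
blue_jar 0.96 [483. 275.] [0.59  0.116 0.   ]
yellow_jar 0.89 [459. 178.] [0.491 0.042 0.   ]
grey_jar 0.65 [459. 179.] [0.492 0.043 0.   ]
mixing_slab 0.92 [155.  48.] [ 0.449 -0.296  0.   ]
mixing_slab 0.63 [388. 374.] [0.752 0.057 0.   ]
(0.011, 0, 0.019) [285. 252.]
(-0.011, 0, 0.019) [285. 298.]
(0.011, 0, 0.032) [285. 240.]
(-0.011, 0, 0.032) [285. 284.]
(0.011, 0, 0.006) [285. 266.]
```

View pics/w2.png

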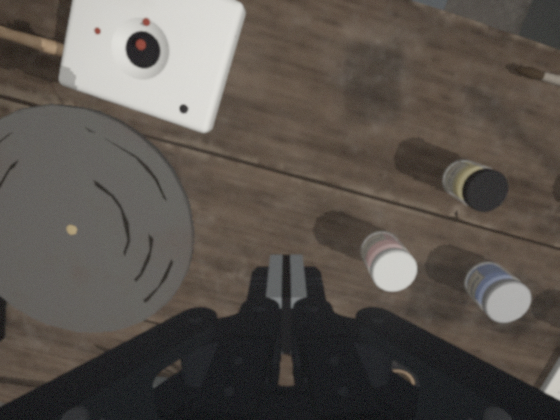

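Pink's lid is centred near (395,270), blue's near (505,300) and the well near (139,47). The pad ends at rows 255 to 298 match tips 19 mm beyond the TCP when shut.

```bash
python3 - <<'E'
from h import *
st=ctrl.observe(); c=vision.capture("wrist"); g=c["color"]
for n,uv,z in(("pink",(395,270),.058),("blue",(505,300),.052)):
    x,y=uv; m=(g[y-40:y+40,x-40:x+40].min(2)>(150 if n=="pink" else 130)).astype(np.uint8)
    k,l,s,ce=cv2.connectedComponentsWithStats(m); i=1+s[1:,4].argmax(); p=ce[i]+[x-40,y-40]
    print(n,s[i],p.round(1),at(c,p,z,st).round(4),at(c,uv,z,st).round(4))
print(at(c,(139,47),.029,st).round(4), st["position"])
E
```

```text
pink [  16   20   44   41 1406] [392.5 270. ] [ 0.5889 -0.0135  0.058 ] [ 0.5882 -0.0111  0.058 ]
blue [  19   22   45   40 1366] [505.9 301.5] [0.5941 0.1178 0.052 ] [0.5927 0.1161 0.052 ]
[ 0.4527 -0.2988  0.029 ] [ 0.52963205 -0.13952428  0.26255555]
```

```bash
python3 -m pendant '[[[0,0,0],[0.15,0.3,0],0],[[0,0,0],[0.3,0.7,0],0],[[0,0,0],[0.35,0.7,0],0],[[0,0,0],[0.35,0.7,0],0],[[0,0,0],[0.3,0.6,0],0],[[0,0,0],[0.02,0.16,0],0],[[0,0,0],[0,0,-0.4],0],[[0,0,0],[0,0,-0.8],0],[[0,0,0],[0,0,-0.8],0],[[0,0,0],[0,0,-0.8],0],[[0,0,0],[0,0,-0.6],0],[[0,0,0],[0,0,-0.4],0],[[0,0,0],[0,0,-0.2],0],[[0,0,0],[0,0,0],0],[[0,0,0],[0,0,0],0]]'
python3 look.py pics/w3.png pink_jar blue_jar
```

```text
time: 5.17
position: [0.5893, -0.0133, 0.1028]
eef_rot: [0.0, -0.136, 0.991, -0.0]
force: [0.4, -0.5, 0.7]
finger_gap: 0.0002
finger_force: 0.0
5.1667 [ 0.5893 -0.0133  0.1028]
pink_jar 0.57 [287. 220.] [ 0.592 -0.011  0.   ]
blue_jar 0.67 [470. 269.] [ 0.593  0.119 -0.   ]
(0.011, 0, 0.019) [285. 252.]
(-0.011, 0, 0.019) [285. 298.]
(0.011, 0, 0.032) [285. 240.]
(-0.011, 0, 0.032) [285. 284.]
(0.011, 0, 0.006) [285. 266.]
```

View pics/w3.png

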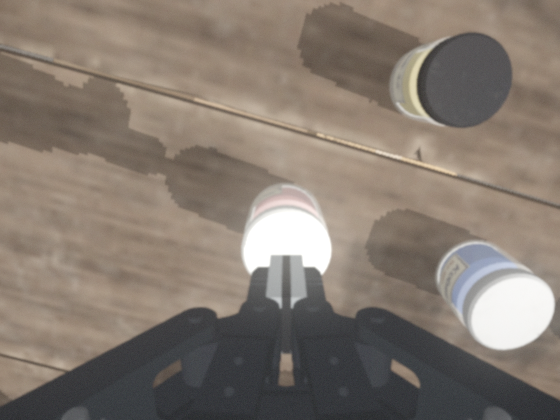

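Pink's lid is centred at about (287,250), straight below the fingertips, and blue's is at (510,309). I'll check both against the pose before dwelling.

```bash
python3 - <<'E'
from h import *
st=ctrl.observe(); c=vision.capture("wrist"); g=c["color"]
# fit ellipse-centre from lid edges: bright mask bounds
m=g.min(2)>190; m[262:]=0; col=np.where(m[240:262,220:350].any(0))[0]+220; row=np.where(m[195:262,280:292].all(1))[0]+195
print(col.min(),col.max(),row.min())
for uv,z in(((287,250),.058),((287,row.min()),.058),((510,309),.052)): print(at(c,uv,z,st).round(4))
E
```

```text
242 331 197
[ 0.5895 -0.0123  0.058 ]
[ 0.5632 -0.0196  0.058 ]
[0.5935 0.1168 0.052 ]
```

```bash
python3 -m pendant '[[[0,0,0],[0,0.02,-0.15],0],[[0,0,0],[0,0,-0.1],0],[[0,0,0],[0,0,0],0],[[0,0,0],[0,0,0],0],[[0,0,0],[0,0,0],0],[[0,0,0],[0,0,0],0],[[0,0,0],[0,0,0],0],[[0,0,0],[0,0,0],0],[[0,0,0],[0,0,0],0],[[0,0,0],[0,0,0],0],[[0,0,0],[0,0,0],0],[[0,0,0],[0,0,0],0],[[0,0,0],[0,0,0],0],[[0,0,0],[0,0,0],0],[[0,0,0],[0,0,0],0],[[0,0,0],[0,0,0],0],[[0,0,0],[0,0,0],0],[[0,0,0],[0,0,0],0],[[0,0,0],[0,0,0],0],[[0,0,0],[0,0,0],0]]'
python3 -m pendant '[[[0,0,0],[0,0,0],0],[[0,0,0],[0,0,0],0],[[0,0,0],[0,0,0],0],[[0,0,0],[0,0,0],0],[[0,0,0],[0,0,0],0],[[0,0,0],[0,0,0],0],[[0,0,0],[0,0,0],0],[[0,0,0],[0,0,0],0],[[0,0,0],[0,0,0],0],[[0,0,0],[0,0,0],0],[[0,0,0],[0,0,0],0],[[0,0,0],[0,0,0],0]]'
```

```text
time: 7.03
position: [0.5889, -0.0126, 0.092]
eef_rot: [0.0, -0.136, 0.991, -0.0]
force: [1.3, -0.4, -0.3]
finger_gap: -0.0
finger_force: 0.0
time: 8.03
position: [0.5889, -0.0126, 0.092]
eef_rot: [-0.0, -0.136, 0.991, -0.0]
force: [-0.5, -0.2, 0.2]
finger_gap: 0.0002
finger_force: 0.0
```

```bash
python3 -m pendant '[[[0,0,0],[0,0,0.4],0],[[0,0,0],[0,0,0.8],0],[[0,0,0],[0,0,0.6],0],[[0,0,0],[0,0.3,0.2],0],[[0,0,0],[0.03,0.7,0],0],[[0,0,0],[0.05,0.8,0],0],[[0,0,0],[0.03,0.7,0],0],[[0,0,0],[0,0.54,0],0],[[0,0,0],[0,0.2,0],0],[[0,0,0],[0,0,-0.3],0],[[0,0,0],[0,0,-0.6],0],[[0,0,0],[0,0,-0.5],0],[[0,0,0],[0,0,-0.3],0],[[0,0,0],[0,0,-0.15],0],[[0,0,0],[0,0,0],0],[[0,0,0],[0,0,0],0]]'
python3 look.py pics/w4.png blue_jar
```

```text
time: 9.37
position: [0.5936, 0.1168, 0.0984]
eef_rot: [0.0, -0.135, 0.991, -0.0]
force: [-0.0, -0.8, 0.3]
finger_gap: -0.0001
finger_force: 0.0
9.3667 [0.5936 0.1168 0.0984]
blue_jar 0.98 [288. 218.] [0.594 0.119 0.   ]
(0.011, 0, 0.019) [285. 252.]
(-0.011, 0, 0.019) [285. 298.]
(0.011, 0, 0.032) [285. 240.]
(-0.011, 0, 0.032) [285. 284.]
(0.011, 0, 0.006) [285. 266.]
```

View pics/w4.png

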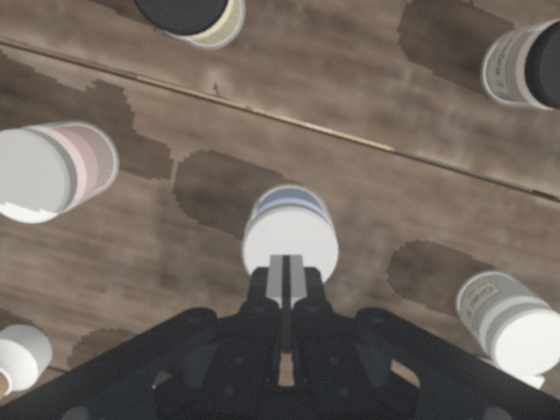

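Blue's lid is centred at about (290,251), directly under the tips. I'll lower 12 mm and dwell.

```bash
python3 -m pendant '[[[0,0,0],[0,0.03,-0.18],0],[[0,0,0],[0,0,-0.12],0],[[0,0,0],[0,0,0],0],[[0,0,0],[0,0,0],0],[[0,0,0],[0,0,0],0],[[0,0,0],[0,0,0],0],[[0,0,0],[0,0,0],0],[[0,0,0],[0,0,0],0],[[0,0,0],[0,0,0],0],[[0,0,0],[0,0,0],0],[[0,0,0],[0,0,0],0],[[0,0,0],[0,0,0],0],[[0,0,0],[0,0,0],0],[[0,0,0],[0,0,0],0],[[0,0,0],[0,0,0],0],[[0,0,0],[0,0,0],0],[[0,0,0],[0,0,0],0],[[0,0,0],[0,0,0],0],[[0,0,0],[0,0,0],0],[[0,0,0],[0,0,0],0]]'
python3 -m pendant '[[[0,0,0],[0,0,0],0],[[0,0,0],[0,0,0],0],[[0,0,0],[0,0,0],0],[[0,0,0],[0,0,0],0],[[0,0,0],[0,0,0],0],[[0,0,0],[0,0,0],0],[[0,0,0],[0,0,0],0],[[0,0,0],[0,0,0],0],[[0,0,0],[0,0,0],0],[[0,0,0],[0,0,0],0],[[0,0,0],[0,0,0],0],[[0,0,0],[0,0,0],0]]'
```

```text
time: 11.13
position: [0.5933, 0.1182, 0.086]
eef_rot: [-0.0, -0.135, 0.991, -0.0]
force: [0.2, 0.1, 0.5]
finger_gap: -0.0002
finger_force: 0.0
time: 12.13
position: [0.5933, 0.1182, 0.086]
eef_rot: [-0.0, -0.136, 0.991, 0.0]
force: [1.0, -0.3, -0.8]
finger_gap: -0.0003
finger_force: 0.0
```

```bash
python3 -m pendant '[[[0,0,0],[0,0,0.3],0],[[0,0,0],[0,0,0.8],0],[[0,0,0],[0,0,0.9],0],[[0,0,0],[0,0,0.9],0],[[0,0,0],[0,0,0.8],0],[[0,0,0],[-0.3,-0.1,0.3],0],[[0,0,0],[-0.7,-0.3,0],0],[[0,0,0],[-0.8,-0.33,0],0],[[0,0,0],[-0.8,-0.33,0],0],[[0,0,0],[-0.8,-0.33,0],0],[[0,0,0],[-0.7,-0.4,0],0],[[0,0,0],[-0.5,-0.6,0],0],[[0,0,0],[-0.2,-0.75,0],0],[[0,0,0],[0,-0.75,0],0],[[0,0,0],[0,-0.75,0],0],[[0,0,0],[0,-0.75,0],0],[[0,0,0],[0,-0.75,0],0],[[0,0,0],[0,-0.6,0],0],[[0,0,0],[0,-0.3,0],0],[[0,0,0],[0,0,0],0]]'
python3 look.py pics/w5.png mixing_slab well
```

```text
time: 13.8
position: [0.4009, -0.1653, 0.2459]
eef_rot: [-0.0, -0.134, 0.991, -0.0]
force: [-1.0, 0.1, 1.4]
finger_gap: 0.0002
finger_force: 0.0
13.8 [ 0.4009 -0.1653  0.2459]
mixing_slab 0.71 [154. 185.] [ 0.451 -0.293  0.   ]
mixing_slab 0.46 [143. 190.] [ 0.46  -0.303  0.   ]
well 0.82 [142. 189.] [ 0.448 -0.294  0.029]
(0.011, 0, 0.019) [285. 252.]
(-0.011, 0, 0.019) [285. 298.]
(0.011, 0, 0.032) [285. 240.]
(-0.011, 0, 0.032) [285. 284.]
(0.011, 0, 0.006) [285. 266.]
```

View pics/w5.png

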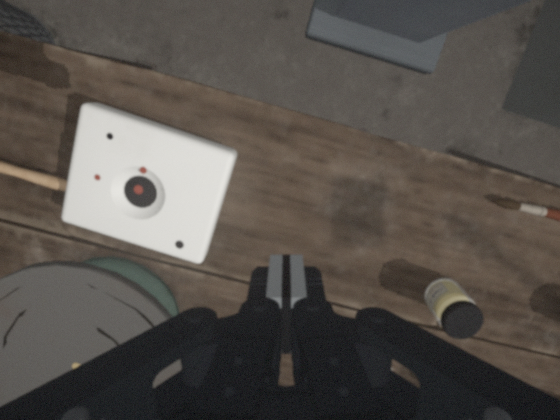

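The well's ring is centred at about (138,190). Before going down I'll check that the gripper body clears the banding wheel, whose hub is at (77,366).

```bash
python3 - <<'E'
from h import *
st=ctrl.observe(); c=vision.capture("wrist")
q=[0,-.1355,.9908,0]
A=ray(c,(77,366),st); B=ray(c,(71,230),dict(eef_rot=q,position=[.5303,-.1407,.2612])); t=vision.capture("top"); C=ray(t,(341,193))
M=0;b=0
for o,d in(A,B,C):
    P=np.eye(3)-np.outer(d,d)/(d@d); M=M+P; b=b+P@o
h=np.linalg.solve(M,b); print("hub",h.round(3))
for uv in((170,299),(130,270),(120,268)): print("edge",at(c,uv,h[2],st).round(3))
for uv in((341,165),(341,221),(311,193),(371,193)): print("top edge",at(t,uv,h[2]).round(3))
print("well",at(c,(138,190),.029,st).round(4))
E
```

```text
hub [ 0.616 -0.309  0.088]
edge [ 0.52  -0.234  0.088]
edge [ 0.502 -0.272  0.088]
edge [ 0.502 -0.281  0.088]
top edge [ 0.713 -0.314  0.088]
top edge [ 0.519 -0.308  0.088]
top edge [ 0.617 -0.207  0.088]
top edge [ 0.614 -0.415  0.088]
well [ 0.4511 -0.2958  0.029 ]
```

The wheel's top is at 0.088 m and its edge at x ≈ 0.51, while the body's underside will be at 0.117 m, so it's clear.

```bash
python3 -m pendant '[[[0,0,0],[0.1,-0.3,0],0],[[0,0,0],[0.25,-0.7,0],0],[[0,0,0],[0.3,-0.75,0],0],[[0,0,0],[0.3,-0.75,0],0],[[0,0,0],[0.2,-0.5,0],0],[[0,0,0],[0.08,-0.24,0],0],[[0,0,0],[0,0,-0.3],0],[[0,0,0],[0,0,-0.7],0],[[0,0,0],[0,0,-0.8],0],[[0,0,0],[0,0,-0.8],0],[[0,0,0],[0,0,-0.7],0],[[0,0,0],[0,0,-0.5],0],[[0,0,0],[0,0,-0.3],0],[[0,0,0],[0,0,-0.2],0],[[0,0,0],[0,0,0],0],[[0,0,0],[0,0,0],0]]'
python3 look.py pics/w6.png well
```

```text
time: 15.38
position: [0.4509, -0.2926, 0.0746]
eef_rot: [0.0, -0.136, 0.991, -0.0]
force: [0.2, 0.0, 0.8]
finger_gap: 0.0002
finger_force: 0.0
15.3833 [ 0.4509 -0.2926  0.0746]
well 0.94 [286. 244.] [ 0.448 -0.293  0.029]
(0.011, 0, 0.019) [285. 252.]
(-0.011, 0, 0.019) [285. 298.]
(0.011, 0, 0.032) [285. 240.]
(-0.011, 0, 0.032) [285. 284.]
(0.011, 0, 0.006) [285. 266.]
```

View pics/w6.png

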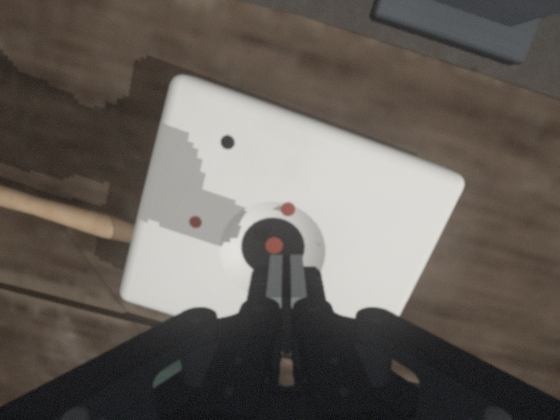

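The well's ring spans columns 219 to 326, centred near (273,252), which puts it about 5 mm to −y. I'll correct, lower and dwell.

```bash
python3 -m pendant '[[[0,0,0],[0,-0.11,-0.15],0],[[0,0,0],[0,0,-0.12],0],[[0,0,0],[0,0,0],0],[[0,0,0],[0,0,0],0],[[0,0,0],[0,0,0],0],[[0,0,0],[0,0,0],0],[[0,0,0],[0,0,0],0],[[0,0,0],[0,0,0],0],[[0,0,0],[0,0,0],0],[[0,0,0],[0,0,0],0],[[0,0,0],[0,0,0],0],[[0,0,0],[0,0,0],0],[[0,0,0],[0,0,0],0],[[0,0,0],[0,0,0],0],[[0,0,0],[0,0,0],0],[[0,0,0],[0,0,0],0],[[0,0,0],[0,0,0],0],[[0,0,0],[0,0,0],0],[[0,0,0],[0,0,0],0],[[0,0,0],[0,0,0],0]]'
python3 -m pendant '[[[0,0,0],[0,0,0],0],[[0,0,0],[0,0,0],0],[[0,0,0],[0,0,0],0],[[0,0,0],[0,0,0],0],[[0,0,0],[0,0,0],0],[[0,0,0],[0,0,0],0],[[0,0,0],[0,0,0],0],[[0,0,0],[0,0,0],0],[[0,0,0],[0,0,0],0],[[0,0,0],[0,0,0],0],[[0,0,0],[0,0,0],0],[[0,0,0],[0,0,0],0]]'
python3 -m pendant '[[[0,0,0],[0,0,0.3],0],[[0,0,0],[0,0,0.7],0],[[0,0,0],[0,0,0.8],0],[[0,0,0],[0,0,0.8],0],[[0,0,0],[0,0,0.8],0],[[0,0,0],[0,0,0.8],0],[[0,0,0],[0,0,0.8],0],[[0,0,0],[0,0,0.7],0],[[0,0,0],[0,0,0.3],0],[[0,0,0],[0,0,0.1],0],[[0,0,0],[0,0,0],0],[[0,0,0],[0,0,0],0],[[0,0,0],[0,0,0],0],[[0,0,0],[0,0,0],0]]'
```

```text
time: 17.15
position: [0.4505, -0.2974, 0.0632]
eef_rot: [0.0, -0.135, 0.991, -0.0]
force: [-0.1, -0.3, -0.3]
finger_gap: -0.0002
finger_force: 0.0
time: 18.15
position: [0.4505, -0.2974, 0.0632]
eef_rot: [-0.0, -0.135, 0.991, 0.0]
force: [0.1, -0.2, 0.4]
finger_gap: -0.0001
finger_force: 0.0
time: 19.32
position: [0.45, -0.2971, 0.3057]
eef_rot: [-0.001, -0.135, 0.991, 0.001]
force: [0.6, -0.4, -0.5]
finger_gap: -0.0001
finger_force: 0.0
```

Tips are at 0.287 m and the arm is still, so I'm handing in.

```bash
python3 -c "from workcell import order; print(order.hand_in())"
```

```text
the job is handed in; nothing more can be done
None
```

I pointed at the pink lid, the blue lid and the well in that order, about 15 mm above each for over two seconds, then raised the fingertips to about 29 cm; no contact showed in the force readings, and the job is handed in at about 19 s.

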